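# Prop open the lid of the grey instrument case

### The arm

A 6-joint arm with a two-finger parallel gripper is mounted at the origin on the work surface. World frame = base frame: x ahead of the robot, y to its left, z up, the work surface at z = 0. Lengths are in m, angles in rad, forces in N, time in s.
With the tool pointing down it reaches from about 0.3 to 0.775 m from the base axis. Payload 14.6 kg.
Tool frame: the origin (TCP) lies at the very end of the fingers, on their centre line; the grasp point (between the pads) lies 19 mm behind it; z points along the fingers, y is the line along which they close (so a half turn about z gives the same grasp; the last joint's range is limited). The gripper opens to 94 mm and grips with 3 to 60 N. Pads are 16 mm wide; open, the fingers measure 119 mm over their backs; the gripper's body (75 mm by 177 mm) begins 78 mm behind the grasp point.
Start: joints at [1.215, 0.3, 1.521, -0, 1.321, -0.067], TCP at [0.157, 0.527, 0.205] pointing down, gripper open.
Joint ranges: [-3.03, 3.03], [-0.79, 2.21], [0.23, 2.52], [-1.04, 4.18], [0, 3.07], [-2.55, 2.55]. Speed limits (rad/s): [2.22, 2.22, 2.57, 3.14, 3.14, 3.14].

### API

Orientations are given as [roll, pitch, yaw] about the fixed x, y, z axes, in that order (R = Rz(yaw) Ry(pitch) Rx(roll)).
In Python, from station import ctrl gives the robot as it stands.
- The arm moves only by the tool carry_out, never from a script. Its argument "motion" is text: rows parted by semicolons, each of 7 numbers parted by spaces: the shift along the world's x, y, z in m, then the turn, a rotation vector about the world's x, y, z in degrees, then the closure in counts, from 0 (fully open) to 255 (shut). In form: dx dy dz wx wy wz hand; .... A call has 1 to 20 rows; each row shifts and turns the commanded pose from where the row before left it; what a row does not reach is not made up. A row lasts 1/12 s, in which the tool goes at most 41.7 mm and 7.16 degrees, less where a joint would pass 70% of its speed; a pose out of reach is approached as far as the arm can. A call is refused whole if a number of a shift passes 0.0417 or a number of a turn 7.16, either way. A call with a gripper value outside its range is refused whole. The fingers move at their own pace and stop on an object; "grip_force" is the grip in N (left out, the last holds). Time passes only in rows, so rows that do not move let the fingers close. It gives the time, the measured TCP pose, the force, the opening and the grip force at its end, in the units of the state.
- ctrl.get_obs(): the state, without advancing time (a new reading comes with each control period).
- ctrl.camera(name): name is "scene" or "side" or "wrist"; returns a dict with "pixels" (384x512x3 uint8, red, green, blue), "range_z" (384x512 float32, m along the optical axis (not along the pixel's ray), 0 where there is no reading), "K" (3x3 intrinsics, pixels), "dist" ([k1, k2, p1, p2, k3] as OpenCV has them; the pictures are not rectified), "position" and "attitude" of the camera in the world. Camera axes: x right, y up, looking along -z (the intrinsics and any distortion apply to the point x, -y, -z); pixel columns grow to the right and rows downward; lengths in m; the calibration is good to about 2 mm. A picture is of the moment at which its call begins.
- ctrl.hand_in(): hands the job in; it is judged then, once.
The state is a dict: "time_s": time; "qpos": joint angles; "joint_vel": joint speeds; "tau": joint torques, N m; "ee_pos": TCP position; "eef_rot": TCP orientation; "force": force on the tool from outside, world axes, zero at the start; "moment": the same for the moment, N m; "grip_width": finger opening in m; "grip_force": force on a finger pad.
Only numpy, scipy, OpenCV 4.12 (cv2) and the standard library are available. Lean on these libraries where they do the work, as an engineer would, in place of code of your own. Each camera call takes 0.05 s, during which the arm holds its last target. There are 200 camera calls.

### The job

Raise the hinged lid of the grey metal instrument case all the way, then push the black knob at the elbow of its folding stay past straight, away from the lid's open front edge and towards the hinge, until the stay is locked against its stop and holds the lid up by itself. Leave the tools and parts lying around the case where they are.

Things in the scene. Friction and masses are not known exactly. Their poses are not given: they have to be found in the camera images.
- case: Grey sheet-metal instrument case, fixed on the bench: 210 mm deep (its x), 260 wide (y), 110 high, walls 4, open-topped under its lid; a transformer sits inside. Origin: centre of its underside, z up. Handle at its front (-x). The lid: a plate 6 thick, 207 deep, 264 wide, 0.4 kg. Raised, it still leans forward over the stay: reach under it from the front with a tilted tool.
- hinge_mid (a point): Middle of the lid's hinge axis, which runs along the case's y on its far (+x) rim: 105 mm along the case's +x and 110 mm up from its origin.
- handle (a point): Middle of the lid's handle: a round steel bar, 10 mm thick, 80 mm long, parallel to the hinge, on two end arms, 36 mm clear of the lid's front edge and in its plane; 245 mm from the hinge axis, 4 mm above it when shut. Swings up with the lid in an arc about the hinge. Axes equal the case's when shut and turn with the lid.
- lid (a joint): Lid angle in rad: 0 shut, grows as it is raised, 1.187 (68 degrees) where the straight stay stops it. The hinge has a soft-closing damper, about 5 N m s/rad: lift at an easy pace (0.3 rad/s takes about 8 N at the handle). Let go when raised, it sinks slowly (0.03 rad/s at first) unless the stay is locked.
- knob (a point): Middle of the black round knob at the stay's elbow: 16 mm thick, 40 long, parallel to the hinge, at case y -94 to -54 mm; the links lie at its -y end. Lid shut: folded down inside the case. Lid raised: it stands on the front (-x) side of the straight line, 60 mm above the rim. Push it towards case +x to lock: 9 mm beyond straight to its stop. Pushing also lifts a sunken lid again.
- stay_foot (a point): Fixed lower pivot of the stay on the case, near its -y end: 75 mm in front of the hinge axis (case -x) and 20 mm below it. Lower link: from here to the knob, 71.5 mm; upper link: from the knob to the lid's underside, 71.5 mm, pinned 130 mm from the hinge axis. Both are steel strips 13 mm wide.
- stay (a joint): Elbow angle of the stay in rad: 0 folded (lid shut), 2.30 with the links in line, 2.55 at the stop past straight, where the lid's weight keeps it locked. Slight friction.

How it is judged:
By the outcome, as a careful person would: the job done as asked, in the order asked, and still so for the second after the job is handed in, with the robot touching nothing.
It also fails if it takes over 42 s, if anything falls off the work surface, if the arm or the gripper's body presses on something with over 40 N, if the wrist force passes 120 N, or if a joint passes its speed limit or range.

## Working session

There is one attempt and no reset: what is moved stays moved. The work goes in short steps, Python scripts to look and compute and a tool call to move; the robot and the scene stay as the last step left them, time stands still between calls to the robot, and variables do not carry over. Pictures are saved under pics/ and viewed, at most 10 in all, crops included, and the job is handed in when it is done.

Besides the shell and the picture viewer there is one more tool, called as name(argument=value, ...) on one line, values as JSON. carry_out: Moves the arm, as the interface text tells. Its arguments: {"type":"object","properties":{"motion":{"type":"string"},"grip_force":{"type":"number"}},"required":["motion"]}

```bash
mkdir -p pics; ls
cat > h.py <<'E'
import numpy as np, cv2
from station import ctrl
def cam(n):
    c=ctrl.camera(n); return c
def save(c,f): cv2.imwrite('pics/'+f,c['pixels'][:,:,::-1])
def cloud(c):
    K=np.array(c['K']);h,w=c['range_z'].shape
    u,v=np.meshgrid(np.arange(w),np.arange(h))
    p=cv2.undistortPoints(np.stack([u,v],-1).reshape(-1,1,2).astype(np.float64),K,np.array(c['dist'],float)).reshape(h,w,2)
    z=c['range_z'].astype(float)
    P=np.stack([p[...,0]*z,-p[...,1]*z,-z],-1)
    A=np.array(c['attitude'],float)
    if A.shape!=(3,3):
        from scipy.spatial.transform import Rotation as R
        A=R.from_euler('xyz',A).as_matrix() if A.size==3 else R.from_quat(A).as_matrix()
    W=P@A.T+np.array(c['position']); W[z==0]=np.nan
    return W
E
python3 - <<'E'
from h import *
for n in['scene','side']:
    c=cam(n); save(c,n+'0.png'); print(n,c['position'],c['attitude'],c['K'])
    W=cloud(c); np.save(n+'0.npy',W); print((c['range_z']>0).mean(), np.nanmin(W[...,2]),np.nanmedian(W[...,2]))
o=ctrl.get_obs(); print(o)
E
python3 -c "
import cv2,numpy as np
a=np.vstack([cv2.imread('pics/scene0.png'),cv2.imread('pics/side0.png')]);cv2.imwrite('pics/both.png',cv2.resize(a,(400,600)) if 0 else a[:, :])"
```

```text
pics
scene [1.0404339  0.36194554 0.64525707] [ 0.69976086 -0.00218026  1.96162007] [[417.19995996   0.         259.69761057]
 [  0.         417.19995996 189.1669423 ]
 [  0.           0.           1.        ]]
0.9958292643229166 -0.7666237290932105 -0.0005107190119429394
side [0.43050432 0.7025862  0.56431676] [ 0.91092269  0.02051821 -2.80412075] [[477.95484744   0.         258.2874359 ]
 [  0.         477.95484744 195.37832812]
 [  0.           0.           1.        ]]
0.9961496988932291 -0.4026948083027708 0.0029500482815847384
{'time_s': 0.1, 'qpos': array([ 1.21539979e+00,  3.00429470e-01,  1.52148371e+00, -1.67523087e-05,
        1.32069645e+00, -6.65789974e-02]), 'joint_vel': array([ 0.00044769, -0.00188105, -0.00164921,  0.00112231, -0.00017877,
        0.00169575]), 'tau': array([ 4.91677529e-04, -5.32647228e+01, -3.53277218e+01,  7.09792553e-02,
        2.34451942e-02, -7.32578951e-05]), 'ee_pos': array([0.15656935, 0.5270134 , 0.20495035]), 'eef_rot': array([-3.14057685e+00, -5.14682187e-05,  2.85277924e+00]), 'force': array([ 0.52491958, -0.2857709 ,  0.39162772]), 'moment': array([ 0.02012371,  0.0078454 , -0.00317794]), 'grip_force': 0.0, 'grip_width': 0.09366460307127128}
```

View pics/scene0.png

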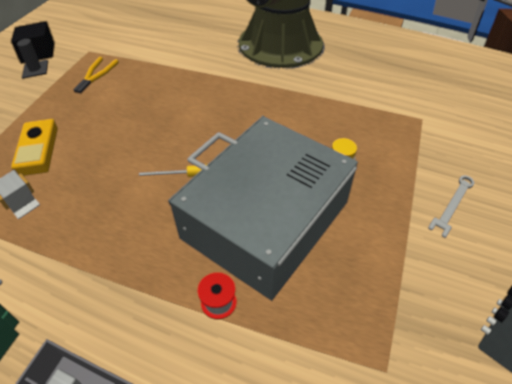

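View pics/side0.png

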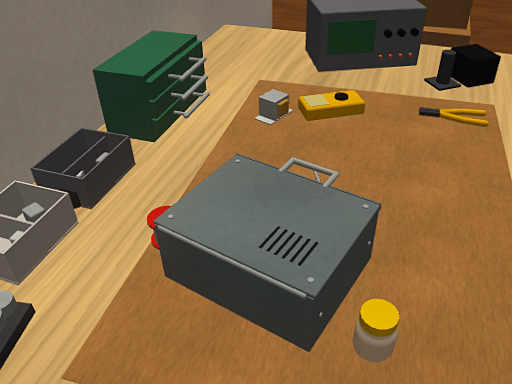

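The scene view shows the case in the middle with its handle at about (212,148), pointing at −y and towards the robot. A screwdriver lies under the handle at (170,172), a yellow-lidded jar stands at (345,148), and a red spool at (217,295). In the side view the handle is at (310,172) and the hinge is on the near side.

Run:
```python
from h import *
for n in['scene','side']:
    W=np.load(n+'0.npy'); z=W[...,2]
    m=((z>.108)&(z<.125)&(abs(W[...,0]-.5)<.4)).astype(np.uint8)
    k,l,s,cc=cv2.connectedComponentsWithStats(cv2.morphologyEx(m,cv2.MORPH_OPEN,np.ones((9,9))))
    i=1+np.argmax(s[1:,4]); P=W[l==i]
    r=cv2.minAreaRect((P[:,:2]*1000).astype(np.float32)); print(n,s[i],r,np.median(P[:,2]))
    print(cv2.boxPoints(r).round())
    k,l2,s2,_=cv2.connectedComponentsWithStats(m); 
    c=P[:,:2].mean(0)
    # handle pts: near lid height, outside the rect
    R=np.array(r[0])/1000; 
    d=W[...,:2]-R; a=np.deg2rad(r[2]); e=d@np.array([[np.cos(a),-np.sin(a)],[np.sin(a),np.cos(a)]])
    hw=np.array(r[1])/2000
    o=m.astype(bool)&((abs(e)>hw+.006).any(-1))&(np.linalg.norm(d,axis=-1)<.25)
    H=W[o]; print('handle',o.sum(), H.mean(0) if len(H) else 0, H[:,:].min(0),H.max(0), H[np.linalg.norm(H[:,:2]-R,axis=1)>.125].mean(0))
```

```text
scene [  173   118   183   148 14748] ((603.3294067382812, 198.17691040039062), (215.5059051513672, 268.08038330078125), 76.26748657226562) 0.11541533666715198
[[448. 125.]
 [708.  62.]
 [759. 271.]
 [499. 335.]]
handle 341 [0.57525722 0.06577166 0.11558373] [0.52897302 0.0464827  0.10855814] [0.62067541 0.09559372 0.11990253] [0.57550423 0.06437439 0.11557421]
side [  156   155   222   144 17972] ((602.4970703125, 194.39163208007812), (220.60906982421875, 265.15118408203125), 75.96869659423828) 0.11773599998332734
[[447. 120.]
 [704.  55.]
 [758. 269.]
 [501. 334.]]
handle 361 [0.5682464  0.06465493 0.11775374] [0.52564581 0.0479858  0.11150245] [0.61483225 0.09158312 0.12230383] [0.56805481 0.06435595 0.11775602]
```

carry_out(motion="0.0243 -0.0275 0 0 0 0.15 146;0.0243 -0.0275 0 0 0 0.15 146;0.0243 -0.0275 0 0 0 0.15 146;0.0243 -0.0275 0 0 0 0.15 146;0.0243 -0.0275 0 0 0 0.15 146;0.0243 -0.0275 0 0 0 0.15 146;0.0243 -0.0275 0 0 0 0.15 146;0.0243 -0.0275 0 0 0 0.15 146;0.0243 -0.0275 0 0 0 0.15 146;0.0243 -0.0275 0 0 0 0.15 146;0.0243 -0.0275 0 0 0 0.15 146;0.0243 -0.0275 0 0 0 0.15 146;0.0243 -0.0275 0 0 0 0.15 146;0.0243 -0.0275 0 0 0 0.15 146;0.0243 -0.0275 0 0 0 0.15 146;0.0243 -0.0275 0 0 0 0.15 146;0.0243 -0.0275 0 0 0 0.15 146;0 0 0 0 0 0 146;0 0 0 0 0 0 146", grip_force=20)

```text
time_s: 1.68
ee_pos: [0.5701, 0.0584, 0.2045]
eef_rot: [-3.141, -0.001, 2.895]
force: [0.0, 1.0, 0.1]
grip_width: 0.0403
grip_force: 0.0
```

Run:
```python
from h import *
c=cam('wrist'); save(c,'w1.png'); W=cloud(c); np.save('w1.npy',W)
o=ctrl.get_obs(); print(o['time_s'],o['ee_pos'],o['eef_rot'],o['qpos'].round(3),o['grip_width'])
z=W[...,2]; ax=np.array([.24,.971]); H=np.array([.570,.059])
d=W[...,:2]-H; a=d@ax; b=d@np.array([-.971,.24])
m=(z>.105)&(z<.126)&(abs(b)<.03)&(abs(a)<.02); print(m.sum(), W[m].mean(0), a[m].min(),a[m].max())
l=(z>.105)&(z<.126)&(abs(b)<.1)&(a>.025); print(a[l].min() if l.any() else None, np.nanmedian(z[l]))
m2=(z>.105)&(z<.126)&(abs(a)<.012);print(b[m2].min(),b[m2].max())
```

```text
1.7333 [0.56950362 0.05950064 0.20479017] [-3.14135380e+00 -1.25993188e-03  2.89631042e+00] [ 0.04   0.352  1.454  0.     1.337 -1.285] 0.04023897550962079
573 [0.56986171 0.06061488 0.1180391 ] -0.003150492910225372 0.0061556798713467906
0.025031766481061535 0.11738074121496755
-0.04504540498568286 0.04392960114438583
```

View pics/w1.png

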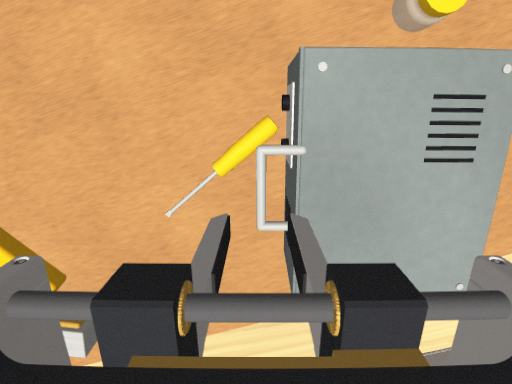

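The wrist view has the fingers straddling the bar (bar at about (262,188)), and the screwdriver is clear at (220,165). Descend and grip.

carry_out(motion="0 0.001 -0.0275 0 0 0 146;0 0 -0.0275 0 0 0 146;0 0 -0.0275 0 0 0 146;0 0 -0.0265 0 0 0 146;0 0 0 0 0 0 146;0 0 0 0 0 0 255;0 0 0 0 0 0 255;0 0 0 0 0 0 255;0 0 0 0 0 0 255;0 0 0 0 0 0 255", grip_force=35)

```text
time_s: 2.57
ee_pos: [0.5702, 0.0608, 0.0976]
eef_rot: [3.141, 0.002, 2.897]
force: [0.7, 0.3, -0.2]
grip_width: 0.0106
grip_force: 0.1
```

Run:
```python
import numpy as np
ax=np.array([.24,.971,0]);u=np.array([0,0,1.])
def tcp(k):
    th=np.deg2rad(.94+68*k); ph=np.deg2rad(60*k)
    return .245*(-np.cos(th)*ax+np.sin(th)*u)+.0165*(np.sin(ph)*ax-np.cos(ph)*u)
for i in range(6): print(((tcp((i+1)/6)-tcp(i/6))/8).round(4), 'turn',(10/8*np.array([.971,-.24])).round(3))
```

```text
[0.0003 0.001  0.006 ] turn [ 1.214 -0.3  ]
[0.0005 0.0021 0.0058] turn [ 1.214 -0.3  ]
[0.0008 0.0032 0.0054] turn [ 1.214 -0.3  ]
[0.001  0.0041 0.0048] turn [ 1.214 -0.3  ]
[0.0012 0.0049 0.004 ] turn [ 1.214 -0.3  ]
[0.0013 0.0054 0.003 ] turn [ 1.214 -0.3  ]
```

carry_out(motion="0.0003 0.001 0.006 1.214 -0.3 0 255;0.0003 0.001 0.006 1.214 -0.3 0 255;0.0003 0.001 0.006 1.214 -0.3 0 255;0.0003 0.001 0.006 1.214 -0.3 0 255;0.0003 0.001 0.006 1.214 -0.3 0 255;0.0003 0.001 0.006 1.214 -0.3 0 255;0.0003 0.001 0.006 1.214 -0.3 0 255;0.0003 0.001 0.006 1.214 -0.3 0 255;0.0005 0.0021 0.0058 1.214 -0.3 0 255;0.0005 0.0021 0.0058 1.214 -0.3 0 255;0.0005 0.0021 0.0058 1.214 -0.3 0 255;0.0005 0.0021 0.0058 1.214 -0.3 0 255;0.0005 0.0021 0.0058 1.214 -0.3 0 255;0.0005 0.0021 0.0058 1.214 -0.3 0 255;0.0005 0.0021 0.0058 1.214 -0.3 0 255;0.0005 0.0021 0.0058 1.214 -0.3 0 255")

```text
time_s: 3.9
ee_pos: [0.5756, 0.0831, 0.1909]
eef_rot: [2.795, -0.001, 2.897]
force: [-5.8, -17.0, -2.2]
grip_width: 0.0089
grip_force: 35.0
```

carry_out(motion="0.0006 0.0024 0.0056 1.214 -0.3 0 255;0.0006 0.0024 0.0056 1.214 -0.3 0 255;0.0008 0.003 0.0055 1.214 -0.3 0 255;0.0008 0.003 0.0055 1.214 -0.3 0 255;0.0008 0.0032 0.0054 1.214 -0.3 0 255;0.0008 0.0032 0.0054 1.214 -0.3 0 255;0.0008 0.0032 0.0054 1.214 -0.3 0 255;0.0008 0.0032 0.0054 1.214 -0.3 0 255")

```text
time_s: 4.57
ee_pos: [0.5821, 0.1064, 0.2356]
eef_rot: [2.62, 0.001, 2.896]
force: [-8.3, -22.3, 4.8]
grip_width: 0.009
grip_force: 35.0
```

Run:
```python
from h import *
o=ctrl.get_obs(); print(o['ee_pos'],o['force'],o['moment'],o['qpos'].round(3))
ax=np.array([.24,.971,0]);ay=np.array([-.971,.24,0])
c=cam('side'); save(c,'s2.png'); 
for n,c in(('side',c),('scene',cam('scene'))):
    W=cloud(c); p=W-np.array([.629,.299,.11]); a=p@ax;b=p@ay;z=p[...,2]
    m=(abs(b)>.06)&(abs(b)<.125)&(a<-.03)&(a>-.2)&(z>.01)&(z<.25)&(np.hypot(a,z)<.205)&(np.degrees(np.arctan2(z,-a))>15)
    P=np.stack([a[m],z[m]],1); l=cv2.fitLine(P.astype(np.float32),cv2.DIST_HUBER,0,.001,.001).ravel()
    print(n,m.sum(),l,np.degrees(np.arctan2(l[1],-l[0])), 'z at a=0',l[3]-l[2]*l[1]/l[0])
```

```text
[0.58208117 0.10641632 0.23555974] [ -8.33600875 -22.33414413   4.82141839] [-3.59425253  1.36519393  0.27500812] [-0.111  0.304  1.53   0.542  1.276 -1.589]
side 10089 [ 0.84037495 -0.5420055  -0.09753893  0.07003562] -147.17972 z at a=0 0.0071272254
scene 7265 [ 0.83873796 -0.5445352  -0.1002287   0.07124615] -147.00708 z at a=0 0.0061745048
```

View pics/s2.png

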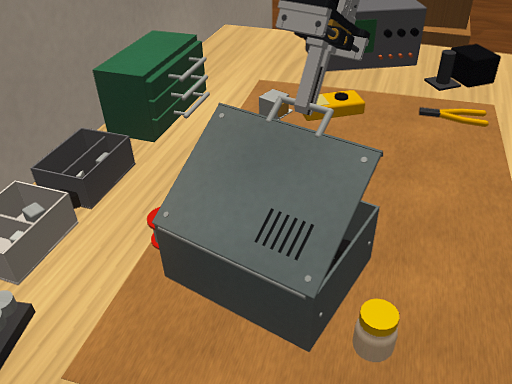

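The side view shows the lid raised to about 33° with the handle still gripped (300,108). I'll continue with a small outward correction.

carry_out(motion="0.0009 0.0036 0.0052 1.214 -0.3 0 255;0.0009 0.0036 0.0052 1.214 -0.3 0 255;0.0009 0.0036 0.0052 1.214 -0.3 0 255;0.0009 0.0037 0.0052 1.214 -0.3 0 255;0.0009 0.0037 0.0051 1.214 -0.3 0 255;0.0009 0.0037 0.0051 1.214 -0.3 0 255;0.0009 0.0037 0.0051 1.214 -0.3 0 255;0.0009 0.0037 0.0051 1.214 -0.3 0 255")

```text
time_s: 5.33
ee_pos: [0.5898, 0.1378, 0.2755]
eef_rot: [2.443, -0.0, 2.896]
force: [9.1, -0.5, -13.8]
grip_width: 0.009
grip_force: 35.0
```

carry_out(motion="0.0013 0.005 0.0039 1.214 -0.3 0 255;0.0013 0.005 0.0039 1.214 -0.3 0 255;0.0013 0.005 0.0039 1.214 -0.3 0 255;0.0013 0.005 0.0039 1.214 -0.3 0 255;0.0013 0.005 0.0039 1.214 -0.3 0 255;0.0013 0.005 0.0039 1.214 -0.3 0 255;0.0013 0.005 0.0039 1.214 -0.3 0 255;0.0013 0.005 0.0039 1.214 -0.3 0 255")

```text
time_s: 6.0
ee_pos: [0.5998, 0.1777, 0.3076]
eef_rot: [2.269, -0.0, 2.897]
force: [-1.9, -8.3, -3.5]
grip_width: 0.0089
grip_force: 35.0
```

carry_out(motion="0.0013 0.0053 0.003 1.214 -0.3 0 255;0.0013 0.0053 0.003 1.214 -0.3 0 255;0.0013 0.0053 0.003 1.214 -0.3 0 255;0.0013 0.0053 0.003 1.214 -0.3 0 255;0.0013 0.0053 0.003 1.214 -0.3 0 255;0.0013 0.0053 0.003 1.214 -0.3 0 255")

```text
time_s: 6.5
ee_pos: [0.6078, 0.2096, 0.3256]
eef_rot: [2.137, -0.0, 2.897]
force: [-0.7, -7.7, -1.9]
grip_width: 0.009
grip_force: 35.0
```

```bash
cat > m.py <<'E'
from h import *
ax=np.array([.24,.971,0]);ay=np.array([-.971,.24,0])
O=np.array([.629,.299,.11])
def lid(n,lo=.06):
    c=cam(n); W=cloud(c); p=W-O; a=p@ax;b=p@ay;z=p[...,2]
    m=(abs(b)>lo)&(abs(b)<.125)&(a<0)&(a>-.18)&(z>.03)&(z<.25)&(np.hypot(a,z)<.205)&(np.degrees(np.arctan2(z,-a))>45)
    P=np.stack([a[m],z[m]],1); l=cv2.fitLine(P.astype(np.float32),cv2.DIST_HUBER,0,.001,.001).ravel()
    print(n,m.sum(),np.degrees(np.arctan(-l[1]/l[0])), 'z at a=0',l[3]-l[2]*l[1]/l[0]); return c,W
E
python3 - <<'E'
from m import *
o=ctrl.get_obs(); print(o['time_s'],o['ee_pos'],o['eef_rot'],o['force'],o['qpos'].round(3))
lid('side');
E
```

```text
6.5 [0.60776501 0.20961292 0.32556666] [ 2.13721663e+00 -2.91793072e-04  2.89736099e+00] [-0.71362706 -7.73824469 -1.93788337] [-0.088  0.31   1.52   1.044  1.303 -1.712]
side 12521 64.33314 z at a=0 0.0109233335
```

carry_out(motion="0.0009 0.0034 0.0017 0 0 0 255;0.0009 0.0034 0.0017 0 0 0 255;0.0009 0.0034 0.0016 0 0 0 255;0.0009 0.0034 0.0016 0 0 0 255")

```text
time_s: 6.88
ee_pos: [0.6112, 0.2233, 0.3318]
eef_rot: [2.139, -0.001, 2.898]
force: [-1.0, -6.8, -4.2]
grip_width: 0.0092
grip_force: 35.0
```

carry_out(motion="0.0005 0.0019 0.0008 0 0 0 255;0.0003 0.0012 0.0005 0 0 0 255;0 0 0 0 0 0 255")

```text
time_s: 7.13
ee_pos: [0.6118, 0.2256, 0.3326]
eef_rot: [2.14, -0.001, 2.898]
force: [-6.3, -17.0, -2.4]
grip_width: 0.0089
grip_force: 35.0
```

Run:
```python
from m import *
lid('scene');c,W=lid('side'); c=cam('wrist'); save(c,'w3.png')
```

```text
scene 6452 68.43083 z at a=0 0.0152332485
side 12548 68.55545 z at a=0 0.012600593
```

View pics/w3.png

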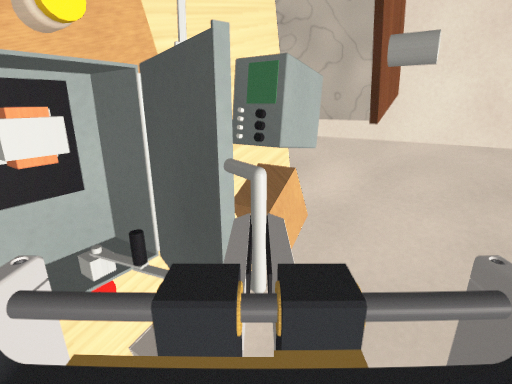

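The wrist view shows the lid raised to its stop and the black knob at about (138,247), with the links running right from (110,255) to (165,272). Now I'll measure the knob.

Run:
```python
from m import *
c=cam('wrist'); W=cloud(c); p=W-O
g=c['pixels'].max(-1); m=np.zeros(g.shape,bool); m[225:270,125:150]=g[225:270,125:150]<50
z=c['range_z']; print(m.sum(), np.percentile(z[m],[5,50,95])); m&=abs(z-np.median(z[m]))<.03
q=p[m]; r=np.stack([q@ax,q@ay,q[:,2]],1); print(np.median(r,0),np.percentile(r,[3,97],axis=0))
print(np.median(W[m],0), 'cam',c['position'])
o=ctrl.get_obs(); print(o['time_s'],o['ee_pos'],o['force'])
```

```text
469 [0.30378773 0.30909407 0.31570988]
[-0.06571247 -0.07180513  0.05666946] [[-0.06988584 -0.09171196  0.04881239]
 [-0.05781238 -0.0551995   0.05911552]]
[0.68284636 0.2182829  0.16666946] cam [0.49729709 0.09806028 0.42937309]
7.3333 [0.61180111 0.22547204 0.33254151] [ -6.14931488 -15.86193007  -3.05322133]
```

carry_out(motion="0 0 0 0 0 0 190;0 0 0 0 0 0 190;0 0 0 0 0 0 190;-0.0037 -0.015 0.01 0 0 0 190;-0.0037 -0.015 0.01 0 0 0 190;-0.0037 -0.015 0.01 0 0 0 190;0.0148 -0.0122 -0.0256 0 0 0 255;0.0148 -0.0122 -0.0256 0 0 0 255;0.0148 -0.0122 -0.0256 0 0 0 255;0.0148 -0.0122 -0.0256 0 0 0 255;0.004 0.0162 -0.024 0 0 0 255;0.004 0.0162 -0.024 0 0 0 255;0.004 0.0162 -0.024 0 0 0 255;0 0 0 0 0 0 255")

```text
time_s: 8.5
ee_pos: [0.6707, 0.1843, 0.1839]
eef_rot: [2.138, -0.008, 2.901]
force: [-0.7, 0.2, -1.9]
grip_width: 0.0005
grip_force: 0.0
```

Run:
```python
from m import *
lid('side',.0)
c=cam('wrist'); save(c,'w4.png'); np.save('w4.npy',cloud(c))
o=ctrl.get_obs(); p=o['ee_pos']-O; print(o['time_s'],p@ax,p@ay,p[2],o['eef_rot'],o['force'],o['qpos'].round(2))
```

```text
side 23852 68.000305 z at a=0 0.012292616
8.6 -0.10316584332896145 -0.06970669428126644 0.07890272163162086 [ 2.13717011e+00 -2.20843420e-03  2.89940094e+00] [-0.11047057 -0.0680655   0.29551521] [-0.12  0.59  1.45  1.09  1.23 -1.92]
```

View pics/w4.png

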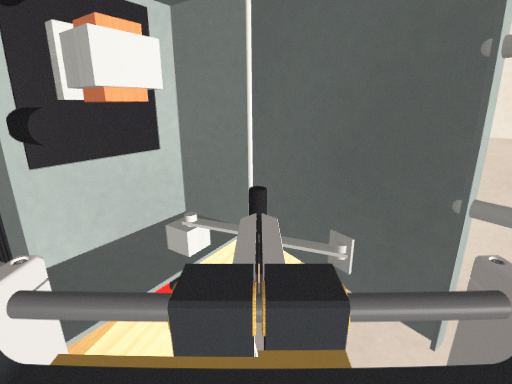

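The wrist view shows the closed fingers in line with the knob at (258,200), links on either side. Push along the tool axis.

carry_out(motion="0.0014 0.0055 -0.0035 0 0 0 255;0.0014 0.0055 -0.0035 0 0 0 255;0.0014 0.0055 -0.0035 0 0 0 255;0.0014 0.0055 -0.0035 0 0 0 255;0.0007 0.0029 -0.0018 0 0 0 255;0.0007 0.0029 -0.0018 0 0 0 255;0.0007 0.0029 -0.0018 0 0 0 255;0.0007 0.0029 -0.0018 0 0 0 255;0.0007 0.0029 -0.0016 0 0 0 255;0.0007 0.0029 -0.0016 0 0 0 255")

```text
time_s: 9.43
ee_pos: [0.682, 0.2213, 0.1642]
eef_rot: [2.137, -0.001, 2.898]
force: [-0.7, -1.8, 2.6]
grip_width: 0.0005
grip_force: 1.1
```

carry_out(motion="0.0007 0.0029 -0.0014 0 0 0 255;0.0007 0.0029 -0.0014 0 0 0 255;0 0 0 0 0 0 255")

```text
time_s: 9.68
ee_pos: [0.6835, 0.2248, 0.1628]
eef_rot: [2.138, -0.0, 2.898]
force: [-18.7, -28.5, 16.8]
grip_width: 0.0004
grip_force: 18.5
```

Run:
```python
from m import *
lid('side',.0)
o=ctrl.get_obs(); p=o['ee_pos']-O; print(o['time_s'],p@ax,p@ay,p[2],o['force'])
```

```text
side 23872 67.12769 z at a=0 0.011938013
9.7333 -0.059050796834933195 -0.07063814858390129 0.052837016858305205 [-19.36253222 -27.25598138  17.16992593]
```

carry_out(motion="-0.0012 -0.0049 0.0032 0 0 0 255;-0.003 -0.0122 0.008 0 0 0 255;-0.003 -0.0122 0.008 0 0 0 255;-0.003 -0.0122 0.008 0 0 0 255;-0.003 -0.0122 0.008 0 0 0 255;-0.003 -0.0122 0.008 0 0 0 255;0 0 0 0 0 0 255;0 0 0 0 0 0 255;0 0 0 0 0 0 255;0 0 0 0 0 0 255;0 0 0 0 0 0 255;0 0 0 0 0 0 255")

```text
time_s: 10.73
ee_pos: [0.6669, 0.1615, 0.2042]
eef_rot: [2.138, -0.002, 2.899]
force: [0.4, 0.7, 0.4]
grip_width: 0.0004
grip_force: 0.0
```

Run:
```python
from m import *
lid('side',.0)
c=cam('wrist'); save(c,'w5.png'); 
o=ctrl.get_obs(); p=o['ee_pos']-O; print(o['time_s'],p@ax,p@ay,p[2],o['force'])
```

```text
side 23874 67.091774 z at a=0 0.011873089
10.8333 -0.12453796573298843 -0.0698675936378016 0.09428803145458149 [-0.06969441  0.72269512 -0.88858737]
```

carry_out(motion="0 0 0 0 0 0 255;0 0 0 0 0 0 255;0 0 0 0 0 0 255;0 0 0 0 0 0 255;0 0 0 0 0 0 255;0 0 0 0 0 0 255;0 0 0 0 0 0 255;0 0 0 0 0 0 255;0 0 0 0 0 0 255;0 0 0 0 0 0 255;0 0 0 0 0 0 255;0 0 0 0 0 0 255;0 0 0 0 0 0 255;0 0 0 0 0 0 255;0 0 0 0 0 0 255;0 0 0 0 0 0 255")

```text
time_s: 12.17
ee_pos: [0.667, 0.161, 0.2045]
eef_rot: [2.138, -0.002, 2.898]
force: [-0.4, 0.3, -0.2]
grip_width: 0.0004
grip_force: 0.0
```

Run:
```python
from m import *
lid('side',.0)
c=cam('scene'); save(c,'s6.png')
```

```text
side 23864 67.08571 z at a=0 0.011907436
```

View pics/w5.png

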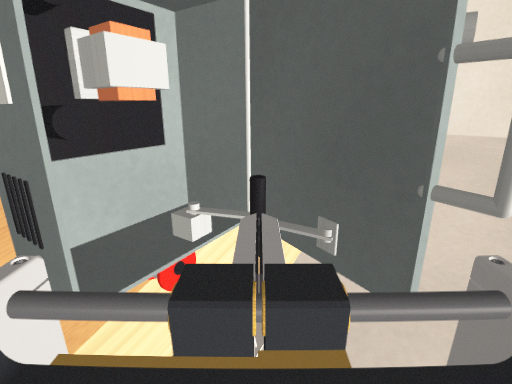

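View pics/s6.png

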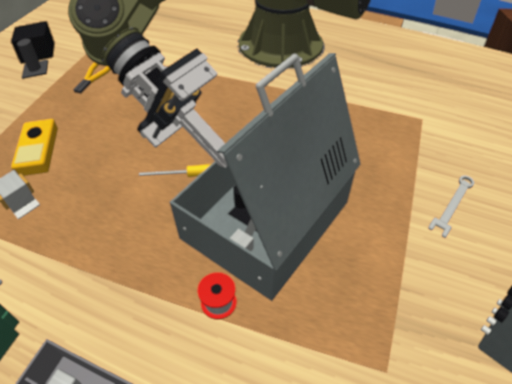

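The lid holds at 67.09° with no drift over 1.4 s, the tool touches nothing, and the loose items shown (screwdriver, spool, meter) are where they were.

```bash
python3 -c "
from station import ctrl
print(ctrl.hand_in())"
```

```text
the job is handed in; nothing more can be done
None
```

The lid is raised and the stay is locked past straight. The lid held by itself at about 67° with the arm clear, and the job was handed in at about 12 s.

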